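# Switch the seed-ball sorter to the empty tray

### The arm

A 6-joint arm with a two-finger parallel gripper is mounted at the origin on a cart in front of the work surface, level with it; the furniture and walls round the work are solid. World frame = base frame: x ahead of the robot, y to its left, z up, the work surface at z = 0. Lengths are in mm, angles in degrees, forces in N, time in s.
With the tool pointing down it reaches from about 350 to 925 mm from the base axis. Payload 6.4 kg.
Tool frame: the origin (TCP) lies between the finger pads; the fingertips stand ahead of it and the grasp point (between the pads) lies 8 mm behind it (env.tcp_to_tips is the z of the fingertips in the tool frame, in mm); z points along the fingers, y is the direction in which the jaws open and shut (so a half turn about z gives the same grasp; the last joint's range is limited). The gripper opens to 85 mm and grips with 20 to 120 N. Pads are 22 mm wide; open, the fingers measure 114 mm over their backs; the gripper's body (76 mm by 85 mm) begins 54 mm behind the grasp point. The pads swing forward as they close: fully open they stand 13 mm farther back than shut.
Start: joints at [55.571, 14.043, 89.255, -0, 76.702, -9.975], TCP at [269.073, 591.704, 242.29] pointing down, gripper open.
Joint ranges: [-179.41, 179.41], [-58.25, 129.5], [7.25, 145.43], [-54.29, 234.29], [11.92, 165.04], [-157.13, 157.13]. Speed limits (degrees/s): [147.25, 147.25, 180, 180, 180, 180].

### API

Orientations are given as a 3x3 rotation matrix whose columns are the frame's x, y, z axes.
In Python, from plant import monitor, optics, env gives the robot as it stands. The module is installed in compiled form; this text tells all that it offers.
- The arm moves only by the shell command python3 -m inch 'ROWS' [FORCE]. ROWS is JSON, a list of rows, each a list of 7 numbers: the shift along the tool's x, y, z in cm, then the turn, a rotation vector about the tool's x, y, z in rad, then the closure, from 0 (fully open) to 1 (shut). In form: [[dx, dy, dz, wx, wy, wz, gripper], ...]. A call has 1 to 8 rows; each row is the pose to reach, as a shift and turn from the pose commanded when the call began, along the tool's axes at that moment; what a row does not reach only later rows make up. A row lasts 1/10 s, in which the tool goes at most 50 mm and 8.59 degrees, less where a joint would pass 70% of its speed; a pose out of reach is approached as far as the arm can. A call with a gripper value outside its range is refused whole. The fingers move at their own pace and stop on an object; FORCE is the grip in N (left out, the last holds). Time passes only in rows, so rows that repeat a pose let the fingers close. It gives the time, the measured TCP pose, the force and the opening at its end, in the units of the state.
- monitor.observe(): the state, without advancing time (a new reading comes with each control period).
- optics.read_camera(name): name is "side" or "top" or "wrist"; returns (picture, depth): 384x512x3 uint8, red, green, blue; 384x512 float32, mm along the optical axis (not along the pixel's ray), 0 where there is no reading.
- optics.camera_params(name): a dict with "camera_matrix" (3x3 intrinsics, pixels), "eye" and "orientation" of the camera in the world. Camera axes: x right, y down, z forward; pixel columns grow to the right and rows downward; lengths in mm; the calibration is good to about 2 mm. The wrist camera is an equidistant fisheye: a pixel r from the principal point sees the ray r / f radians off the axis. A picture is of the moment at which its call begins: read the wrist's pose just before it. camera_params takes no time and is no camera call; for the wrist camera it gives the pose at the moment of the call.
- env.sign_off(): hands the job in, once; it reports no verdict.
The state is a dict: "t": time; "q": joint angles; "qd": joint speeds; "effort": joint torques, N m; "tcp_pos": TCP position; "ee_rot": TCP orientation; "contact_force": force on the tool from outside, world axes, zero at the start; "torque": the same for the moment, N m; "width": opening from 0.0 (shut) to 1.0 (fully open).
Only numpy, scipy, OpenCV 4.12 (cv2) and the standard library are available. Lean on these libraries where they do the work, as an engineer would, in place of code of your own. Each camera call takes 0.05 s, during which the arm holds its last target.

### The job

The seed-ball sorter's rocking gate leans down to the tray that already has its two seed balls. With the fingertips, press down the gate's raised end so that it rocks over and leans to the empty tray; then push the upright wooden release tab fully in against the hopper, so that all three waiting balls roll down into the empty tray. Pick nothing up, press gently, do not touch the seed balls, and leave the things standing round the sorter where they are.

Things in the scene. Friction and masses are not known exactly. Their poses are not given: they have to be found in the camera images.
- sorter: plywood and white plastic sorter, fixed, turned any way round. Origin: on the worktop under the gate's middle. y runs along the gate, from the tray with two balls (-y) to the empty one (+y); x towards the hopper's closed back. Base 112 x 430 mm, plus a 70 mm wide foot to x = +172. Hopper 40 mm wide (y +-20), x = -26 to +156, 142 to 210 mm high; nothing on the sorter is above 216 mm
- gate (a joint): tilt of the gate, a plywood trough 250 mm long (along y), 66 wide, on a pivot 85 mm above the sorter's origin. +0.26 rad (start): -y end down; -0.26: +y end down, feeding the empty tray. Top-heavy: past level it falls to the stop and stays; 1 N at the end moves it. Its side walls (27 mm high) end 75 mm from the pivot; the outer 50 mm at each end is a flat bare tongue to press on
- gate_plus_pad (a point): point on top of the gate's tongue at the +y end (raised at the start), mid-width, 107 mm along the gate from the pivot, 18 mm in from the tip; moves with the gate. About 128 mm above the worktop when raised, 73 mm when down. The tray walls under it are 50 to 56 mm high, the outer end wall (y = 207 mm) 87 mm
- gate_minus_pad (a point): the same point on the gate's -y end (low at the start)
- release (a joint): travel of the release slide, m: 0 at the start (its steel stop blocks the hopper), 0.036 fully in. Moves along the sorter's +y with about 1 N friction and stays where it is left; the balls roll out once it is some 0.030 in
- release_tab (a point): point on the outer (-y) face of the upright wooden release tab, mid-width, 11 mm below its top edge: push here towards +y. The tab is 34 mm wide (x), 6 thick, 55 tall, from 161 to 216 mm above the worktop, on the -y side of the hopper at x = 46; outer face at y = -69 (-33 when fully in). Moves with the slide
- tray_plus (a point): centre of the floor of the empty tray (inside 96 x 108 mm); axes as sorter
- tray_minus (a point): centre of the floor of the tray that holds two balls (inside 96 x 108 mm); axes as sorter
- ball1_center (a point): terracotta-coloured clay seed ball, 26 mm across; the point is its centre; waits in the hopper
- ball2_center (a point): terracotta-coloured clay seed ball, 26 mm across; the point is its centre; waits in the hopper
- ball3_center (a point): terracotta-coloured clay seed ball, 26 mm across; the point is its centre; waits in the hopper
- old1_center (a point): terracotta-coloured clay seed ball, 26 mm across; the point is its centre; lies in the tray tray_minus and stays there
- old2_center (a point): terracotta-coloured clay seed ball, 26 mm across; the point is its centre; lies in the tray tray_minus and stays there
- ball1: terracotta-coloured clay seed ball, 26 mm across; the same ball as its point; the origin turns with the ball
- ball2: terracotta-coloured clay seed ball, 26 mm across; the same ball as its point; the origin turns with the ball
- ball3: terracotta-coloured clay seed ball, 26 mm across; the same ball as its point; the origin turns with the ball
- old1: terracotta-coloured clay seed ball, 26 mm across; the same ball as its point; the origin turns with the ball
- old2: terracotta-coloured clay seed ball, 26 mm across; the same ball as its point; the origin turns with the ball
- b_marker: bystander: black and white marker pen, 135 mm, lying beside the sorter
- b_dibber: bystander: wooden dibber, 134 mm, 26 mm thick, lying beside the sorter
- b_kitchen_timer: bystander: round red and white kitchen timer, 66 mm wide, 43 mm high, beside the sorter
- b_seed_packet_1: bystander: flat paper seed packet, 115 x 85 x 10 mm, beside the sorter
- b_scissors: bystander: red-handled scissors, 199 mm, flat at the left front
- b_tumbler: bystander: glass tumbler, 81 mm wide, 92 mm high, at the left

How it is judged:
By the outcome, as a careful person would: the job done as asked, in the order asked, and still so for the second after the job is handed in, with the robot touching nothing.
It also fails if it takes over 48 s, if anything falls off the work surface, if the arm or the gripper's body presses on something with over 40 N, if the wrist force passes 120 N, or if a joint passes its speed limit or range.

## Working session

There is one attempt and no reset: what is moved stays moved. The work goes in short steps, Python scripts to look and compute and a shell command to move; the robot and the scene stay as the last step left them, time stands still between calls to the robot, and variables do not carry over. Pictures are saved under pics/ and viewed, and the job is handed in when it is done.

```bash
mkdir -p pics; python3 - <<'E'
from plant import monitor, optics, env
import cv2,numpy as np
s=monitor.observe();print({k:np.round(v,3).tolist() for k,v in s.items()},env.tcp_to_tips)
for n in("top","side"):
    im,d=optics.read_camera(n);p=optics.camera_params(n)
    print(n,{k:np.round(v,3).tolist() for k,v in p.items()})
    cv2.imwrite(f"pics/{n}0.png",im[:,:,::-1]);np.savez(f"{n}0.npz",im=im,d=d,**{k:np.array(v) for k,v in p.items()})
E
```

```text
{'t': 0.0, 'q': [55.571, 14.085, 89.326, 0.001, 76.703, -9.977], 'qd': [0.056, 0.001, 0.068, -0.013, 0.019, -0.042], 'effort': [-0.0, -42.95, -32.614, -0.0, 0.005, -0.0], 'tcp_pos': [268.753, 591.237, 241.165], 'ee_rot': [[-0.91, 0.414, -0.001], [0.414, 0.91, -0.002], [0.0, -0.002, -1.0]], 'contact_force': [-0.19, -0.084, -0.615], 'torque': [0.049, -0.023, -0.018], 'width': 0.995} 11.0
top {'camera_matrix': [[374.759, 0.0, 263.783], [0.0, 374.759, 188.54], [0.0, 0.0, 1.0]], 'eye': [458.066, 111.939, 1113.82], 'orientation': [[-0.002, -0.997, 0.075], [-1.0, 0.003, 0.003], [-0.003, -0.075, -0.997]]}
side {'camera_matrix': [[463.946, 0.0, 255.431], [0.0, 463.946, 186.38], [0.0, 0.0, 1.0]], 'eye': [321.234, -1067.092, 1052.367], 'orientation': [[0.981, -0.126, 0.147], [-0.193, -0.581, 0.791], [-0.014, -0.804, -0.594]]}
```

View pics/top0.png

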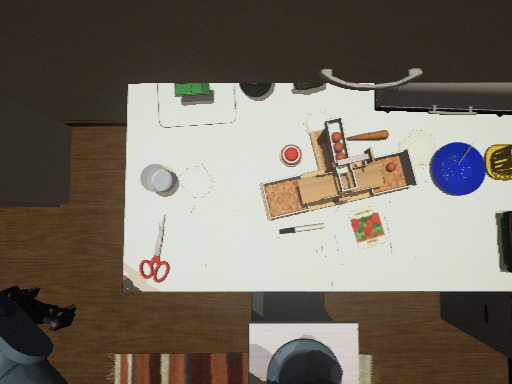

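View pics/side0.png

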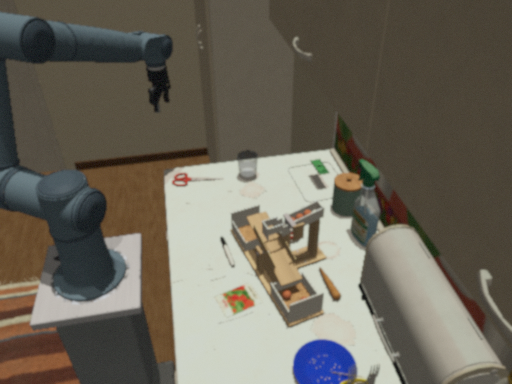

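```bash
cat > h.py <<'E'
import numpy as np,cv2
def load(n):
    z=np.load(n);return z
def world(z,u,v,d=None):
    d=z['d'][v,u] if d is None else d
    K=z['camera_matrix'];return z['eye']+z['orientation']@(np.array([(u-K[0,2])/K[0,0],(v-K[1,2])/K[1,1],1])*d)
def cloud(z):
    h,w=z['d'].shape;v,u=np.mgrid[:h,:w];K=z['camera_matrix']
    c=np.stack([(u-K[0,2])/K[0,0],(v-K[1,2])/K[1,1],np.ones_like(u)],-1)*z['d'][...,None]
    return c@z['orientation'].T+z['eye']
def proj(z,P):
    c=z['orientation'].T@(np.array(P,float)-z['eye']);p=z['camera_matrix']@c;return p[:2]/p[2]
E
python3 - <<'E'
from h import *
z=load("top0.npz")
W=cloud(z)
im=z['im'][100:260,230:430,::-1]
cv2.imwrite("pics/topc.png",cv2.resize(im,None,fx=4,fy=4,interpolation=cv2.INTER_CUBIC))
hm=np.clip(W[100:260,230:430,2],0,230).astype(np.uint8)
cv2.imwrite("pics/toph.png",cv2.applyColorMap(cv2.resize(hm,None,fx=4,fy=4,interpolation=cv2.INTER_NEAREST),cv2.COLORMAP_JET))
z=load("side0.npz");im=z['im'][185:335,215:345,::-1]
cv2.imwrite("pics/sidec.png",cv2.resize(im,None,fx=4,fy=4,interpolation=cv2.INTER_CUBIC))
E
```

```text
(no output)
```

View pics/topc.png

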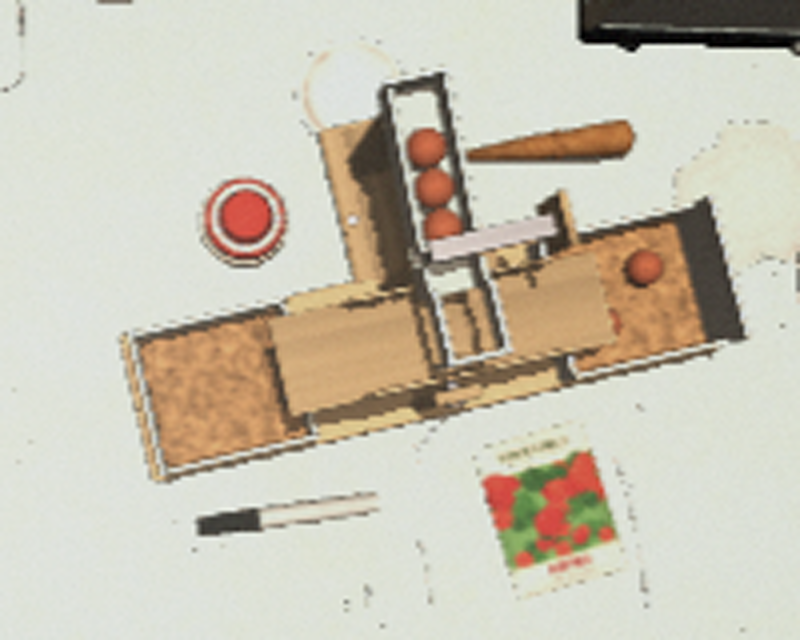

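View pics/toph.png

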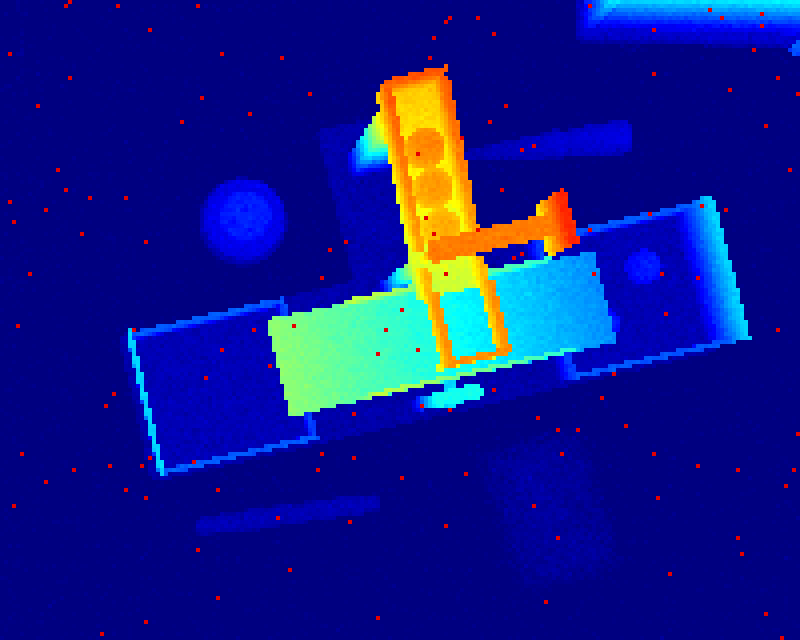

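View pics/sidec.png

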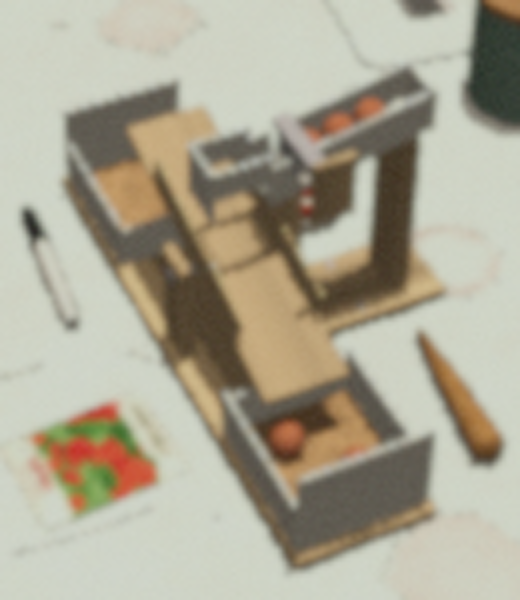

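```bash
cat >> h.py <<'E'
def rayz(z,u,v,h):
    a=z['eye'];b=world(z,u,v,1.0)-a;return a+b*(h-a[2])/b[2]
E
python3 - <<'E'
from h import *
z=load("top0.npz");W=cloud(z)
c=lambda x,y,h:rayz(z,230+x/4-.4,100+y/4-.4,h)
P=[c(130,335,87),c(161,472,87),c(713,200,87),c(748,338,87)]
for p in P:print(p.round(1))
plus=(P[0]+P[1])/2;minus=(P[2]+P[3])/2
d=plus-minus;print("len",np.linalg.norm(d));o=(plus+minus)/2
ey=d/np.linalg.norm(d);ex=np.array([ey[1],-ey[0],0]);print("o",o,"ang",np.degrees(np.arctan2(ey[1],ey[0])))
R=np.stack([ex,ey,[0,0,1]],1)
L=(W-np.array([o[0],o[1],0]))@R
# stats in local frame
def box(name,m):
    q=L[m];print(name,len(q),np.percentile(q,2,axis=0).round(1),np.percentile(q,98,axis=0).round(1),np.median(q,axis=0).round(1))
reg=(abs(L[...,0])<230)&(abs(L[...,1])<230)
box("hop",reg&(L[...,2]>190)&(L[...,2]<212)&(abs(L[...,1])<35))
box("tab",reg&(L[...,2]>195)&(L[...,2]<222)&(L[...,1]<-55)&(L[...,1]>-100))
box("endp",reg&(L[...,2]>75)&(L[...,2]<95)&(L[...,1]>180))
box("endm",reg&(L[...,2]>80)&(L[...,2]<95)&(L[...,1]<-180))
box("gateplus",reg&(L[...,2]>100)&(L[...,2]<140)&(L[...,1]>75)&(L[...,1]<150))
m=reg&(abs(L[...,0])<25)&(L[...,1]>102)&(L[...,1]<112)&(L[...,2]>90);box("pad",m)
s=load("side0.npz");Ws=cloud(s);L2=(Ws-np.array([o[0],o[1],0]))@R;L=L2
reg=(abs(L[...,0])<230)&(abs(L[...,1])<230)
box("side tab/hop",reg&(L[...,2]>195)&(L[...,2]<222))
box("side tab",reg&(L[...,2]>165)&(L[...,2]<222)&(L[...,1]<-45))
box("side endm",reg&(L[...,2]>70)&(L[...,2]<95)&(L[...,1]<-180))
Rf=R; 
for n,l in dict(pad=[0,103,128],padtip=[0,121,132],tab=[46,-69,205],trayp=[0,155,20]).items(): print(n,(o*[1,1,0]+R@np.array(l)).round(1),proj(z,o*[1,1,0]+R@np.array(l)).round(1),proj(s,o*[1,1,0]+R@np.array(l)).round(1))
E
```

```text
[549.4 119.6  87. ]
[455.5  98.6  87. ]
[ 642.1 -283.7   87. ]
[ 546.2 -304.7   87. ]
len 413.63714265156045
o [548.3089915  -92.55778896  87.        ] ang 102.80926841438803
hop 284 [ -2.5 -31.9 190.2] [156.3  19.8 203.7] [105.9  -5.6 193.6]
tab 69 [ 31.5 -68.9 196.1] [ 64.  -62.5 216.1] [ 47.1 -63.9 211.3]
endp 55 [-46.4 204.8  82.5] [ 48.9 208.7  89.1] [  1.2 206.7  85.3]
endm 106 [ -47.6 -224.1   80.2] [ 199.6 -183.7   93.6] [  24.1 -206.    85. ]
gateplus 385 [-30.1  76.1 119.1] [ 33.  116.4 132.9] [  1.1  96.5 126.2]
pad 71 [-23.4 102.2 126.2] [ 23.8 111.9 132.1] [-1.000e-01  1.067e+02  1.290e+02]
side tab/hop 368 [  31.6 -229.   195.2] [228.7  14.4 218.8] [ 204.1 -182.   204.1]
side tab 506 [  30.6 -229.1  166.7] [228.4 -68.5 218.4] [ 200.4 -192.1  196.7]
side endm 228 [ -49.  -223.7   70.4] [ 198.  -185.3   92.4] [  12.7 -211.5   81.5]
pad [525.5   7.9 128. ] [304.4 190.9] [257.4 216.6]
padtip [521.5  25.4 132. ] [297.9 192.3] [255.1 212.2]
tab [ 608.5 -149.6  205. ] [371.7 154.7] [298.1 227.3]
trayp [513.9  58.6  20. ] [283.2 197.4] [251.4 232.4]
```

```bash
python3 -m inch '[[-47.4,-42.4,0,0,0,0.92,1],[-47.4,-42.4,0,0,0,0.92,1],[-47.4,-42.4,0,0,0,0.92,1],[-47.4,-42.4,0,0,0,0.92,1],[-47.4,-42.4,0,0,0,0.92,1],[-47.4,-42.4,0,0,0,0.92,1],[-47.4,-42.4,0,0,0,0.92,1],[-47.4,-42.4,0,0,0,0.92,1]]' 20
cat >> h.py <<'E'
O=np.array([548.3,-92.6,0]);a=np.radians(102.81)
EY=np.array([np.cos(a),np.sin(a),0]);EX=np.array([EY[1],-EY[0],0]);RS=np.stack([EX,EY,[0,0,1]],1)
def plan(s,local,ang=12.81,z=None):
    "shift in tool cm and wz to bring TCP to sorter-local"
    R=np.array(s['ee_rot']);d=O+RS@np.array(local,float)-np.array(s['tcp_pos'])
    cur=np.degrees(np.arctan2(R[1,1],R[0,1]))
    print("local now",(RS.T@(np.array(s['tcp_pos'])-O)).round(1),"d cm",(R.T@d/10).round(2),"wz",np.radians(cur-ang).round(3),"F",np.round(s['contact_force'],1),"t",s['t'],"tilt",R[:,2].round(3),"w",s['width'])
E
python3 -c "
from h import *;from plant import monitor
plan(monitor.observe(),[0,105,242])"
```

```text
t: 0.9
tcp_pos: [430.2, 223.6, 242.1]
ee_rot: [[-0.222, 0.975, -0.0], [0.975, 0.222, -0.0], [-0.0, -0.0, -1.0]]
contact_force: [1.1, -0.6, 0.2]
width: -0.001
local now [-45.1 334.5 242.1] d cm [-2.296e+01  4.500e+00  1.000e-02] wz 0.0 F [ 1.1 -0.6  0.2] t 0.9 tilt [-0. -0. -1.] w -0.0013088705038231331
```

```bash
python3 -m inch '[[-22.9,4.5,0,0,0,0,1],[-22.9,4.5,0,0,0,0,1],[-22.9,4.5,0,0,0,0,1],[-22.9,4.5,0,0,0,0,1],[-22.9,4.5,0,0,0,0,1],[-22.9,4.5,6,0,0,0,1],[-22.9,4.5,8,0,0,0,1],[-22.9,4.5,8,0,0,0,1]]'
python3 - <<'E'
from h import *;from plant import monitor,optics
plan(monitor.observe(),[0,105,151])
for n in("top","side"):
    im,d=optics.read_camera(n);p=optics.camera_params(n)
    np.savez(f"{n}1.npz",im=im,d=d,**{k:np.array(v) for k,v in p.items()})
a=np.load("top1.npz")['im'][100:240,230:410,::-1];b=np.load("side1.npz")['im'][160:335,215:345,::-1]
cv2.imwrite("pics/m1.png",np.hstack([cv2.resize(a,(450,350)),cv2.resize(b,(300,350))]))
E
```

```text
t: 1.7
tcp_pos: [521.0, 12.5, 157.0]
ee_rot: [[-0.221, 0.975, -0.011], [0.975, 0.221, 0.002], [0.004, -0.01, -1.0]]
contact_force: [-0.6, 0.2, -0.3]
width: -0.003
local now [ -3.3 108.6 157. ] d cm [-0.36  0.33  0.59] wz -0.0 F [-0.6  0.2 -0.3] t 1.7 tilt [-0.011  0.002 -1.   ] w -0.003146763494512952
```

View pics/m1.png

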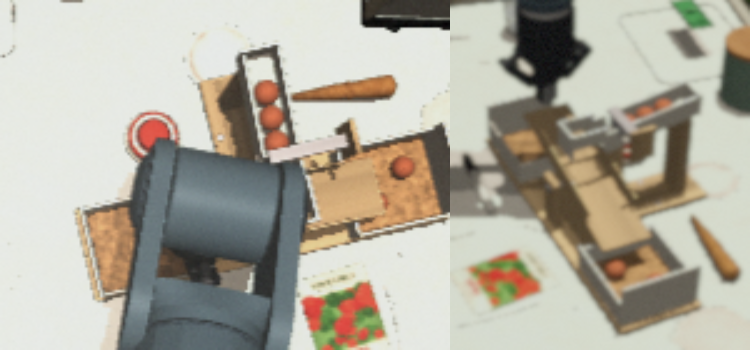

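```bash
python3 -m inch '[[0,0,1,0,0,0,1],[0,0,1.6,0,0,0,1],[0,0,2.1,0,0,0,1],[0,0,2.6,0,0,0,1],[0,0,3.0,0,0,0,1],[0,0,3.4,0,0,0,1]]'
python3 -m inch '[[0,0,0.5,0,0,0,1],[0,0,1,0,0,0,1],[0,0,1.5,0,0,0,1],[0,0,2,0,0,0,1],[0,0,2.4,0,0,0,1],[0,0,2.8,0,0,0,1],[0,0,2.8,0,0,0,1]]'
python3 - <<'E'
from h import *;from plant import monitor,optics
plan(monitor.observe(),[0,105,151])
for n in("top","side"):
    im,d=optics.read_camera(n);p=optics.camera_params(n)
    np.savez(f"{n}1.npz",im=im,d=d,**{k:np.array(v) for k,v in p.items()})
a=np.load("top1.npz")['im'][100:240,230:410,::-1];b=np.load("side1.npz")['im'][160:335,215:345,::-1]
cv2.imwrite("pics/m2.png",np.hstack([cv2.resize(a,(450,350)),cv2.resize(b,(300,350))]))
E
```

```text
t: 2.4
tcp_pos: [524.9, 12.2, 128.1]
ee_rot: [[-0.222, 0.975, 0.0], [0.975, 0.222, -0.0], [-0.0, 0.0, -1.0]]
contact_force: [-0.4, 0.3, 0.2]
width: -0.004
t: 3.1
tcp_pos: [524.4, 12.3, 99.6]
ee_rot: [[-0.222, 0.975, -0.001], [0.975, 0.222, 0.0], [0.0, -0.001, -1.0]]
contact_force: [0.4, -0.1, -0.4]
width: 0.002
local now [-1.000e-01  1.076e+02  9.960e+01] d cm [-0.26  0.   -5.14] wz 0.0 F [ 0.4 -0.1 -0.4] t 3.1 tilt [-0.001  0.    -1.   ] w 0.0016551719238582312
```

View pics/m2.png

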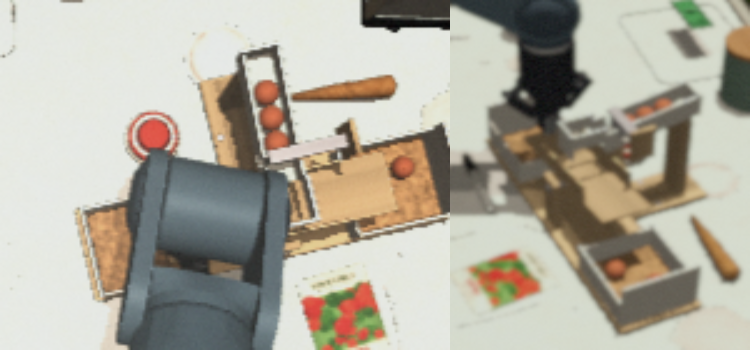

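```bash
python3 -m inch '[[0,0,-5,0,0,0,1],[0,0,-10,0,0,0,1],[0,0,-15,0,0,0,1],[0,0,-15,0,0,0,1],[0,0,-15,0,0,0,1]]'
python3 - <<'E'
from h import *;from plant import monitor,optics
plan(monitor.observe(),[46,-115,250])
for n in("top","side"):
    im,d=optics.read_camera(n);p=optics.camera_params(n)
    np.savez(f"{n}1.npz",im=im,d=d,**{k:np.array(v) for k,v in p.items()})
    W=cloud(np.load(f"{n}1.npz"));L=(W-O)@RS
    for y in(-105,-85,105):
        m=(abs(L[...,0])<25)&(abs(L[...,1]-y)<5)&(L[...,2]<180)&(L[...,2]>30)
        if m.any():print(n,y,m.sum(),np.percentile(L[m][:,2],[10,50,90]).round(1))
E
```

```text
t: 3.7
tcp_pos: [525.7, 12.1, 252.2]
ee_rot: [[-0.222, 0.975, 0.004], [0.975, 0.222, -0.001], [-0.002, 0.004, -1.0]]
contact_force: [0.3, -0.8, -1.5]
width: -0.001
local now [  1.1 107.1 252.2] d cm [-22.22   4.47   0.27] wz 0.001 F [ 0.3 -0.8 -1.5] t 3.7 tilt [ 0.004 -0.001 -1.   ] w -0.0010515686566625116
top -105 74 [126.1 128.  131.2]
top -85 74 [119.8 122.6 124.9]
top 105 18 [69.2 71.9 74.7]
side -105 84 [ 34.   50.2 129.9]
side -85 41 [121.2 122.9 124.9]
side 105 15 [70.4 71.7 75. ]
```

```bash
python3 -m inch '[[-5,1,-1,0,0,0,1],[-10,2.2,-1,0,0,0,1],[-15,3.3,-1,0,0,0,1],[-20,4.5,-1,0,0,0,1],[-22.2,4.6,-1,0,0,0,1],[-22.2,4.6,-1,0,0,0,1],[-22.2,4.6,1.5,0,0,0,1],[-22.2,4.6,4.4,0,0,0,1]]'
python3 -m inch '[[0,0,0,0,0,0,1],[0,0,0,0,0,0,1]]'
python3 - <<'E'
from h import *;from plant import monitor,optics
plan(monitor.observe(),[46,-69,205])
for n in("top","side"):
    im,d=optics.read_camera(n);p=optics.camera_params(n)
    np.savez(f"{n}1.npz",im=im,d=d,**{k:np.array(v) for k,v in p.items()})
a=np.load("top1.npz")['im'][100:240,230:410,::-1];b=np.load("side1.npz")['im'][160:335,215:345,::-1]
cv2.imwrite("pics/m3.png",np.hstack([cv2.resize(a,(450,350)),cv2.resize(b,(300,350))]))
E
```

```text
t: 4.6
tcp_pos: [618.8, -193.5, 205.1]
ee_rot: [[-0.222, 0.975, -0.0], [0.975, 0.222, 0.0], [0.0, 0.0, -1.0]]
contact_force: [-0.3, 0.3, -1.4]
width: 0.001
t: 4.8
tcp_pos: [618.2, -192.9, 205.0]
ee_rot: [[-0.223, 0.975, -0.003], [0.975, 0.223, 0.002], [0.002, -0.002, -1.0]]
contact_force: [0.6, -1.0, 0.7]
width: -0.001
local now [  45.9 -113.3  205. ] d cm [4.43 0.02 0.01] wz 0.001 F [ 0.6 -1.   0.7] t 4.8 tilt [-0.003  0.002 -1.   ] w -0.0012446131204886454
```

View pics/m3.png

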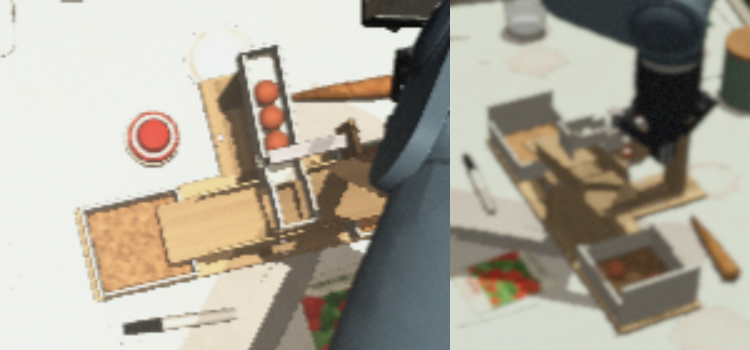

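```bash
python3 -m inch '[[1.2,0,0,0,0,0,1],[2.4,0,0,0,0,0,1],[3,0,0,0,0,0,1],[3.4,0,0,0,0,0,1],[3.8,0,0,0,0,0,1],[4.2,0,0,0,0,0,1],[4.6,0,0,0,0,0,1],[5,0,0,0,0,0,1]]'
python3 -c "
from h import *;from plant import monitor
plan(monitor.observe(),[46,-44,205])"
```

```text
t: 5.7
tcp_pos: [607.9, -145.2, 206.4]
ee_rot: [[-0.222, 0.975, 0.0], [0.975, 0.222, -0.0], [-0.0, 0.0, -1.0]]
contact_force: [0.7, -0.2, 0.2]
width: -0.001
local now [ 46.4 -64.5 206.4] d cm [ 2.05 -0.04  0.14] wz 0.0 F [ 0.7 -0.2  0.2] t 5.7 tilt [ 0. -0. -1.] w -0.0007188600637494865
```

```bash
python3 -m inch '[[0.5,0,0,0,0,0,1],[1,0,0,0,0,0,1],[1.4,0,0,0,0,0,1],[1.7,0,0,0,0,0,1],[1.9,0,0,0,0,0,1],[1.9,0,0,0,0,0,1]]'
python3 - <<'E'
from h import *;from plant import monitor,optics
plan(monitor.observe(),[46,-44,205])
for n in("top","side"):
    im,d=optics.read_camera(n);p=optics.camera_params(n)
    np.savez(f"{n}1.npz",im=im,d=d,**{k:np.array(v) for k,v in p.items()})
a=np.load("top1.npz")['im'][100:240,230:410,::-1];b=np.load("side1.npz")['im'][160:335,215:345,::-1]
cv2.imwrite("pics/m4.png",np.hstack([cv2.resize(a,(450,350)),cv2.resize(b,(300,350))]))
E
```

```text
t: 6.3
tcp_pos: [603.7, -127.2, 206.3]
ee_rot: [[-0.222, 0.975, 0.0], [0.975, 0.222, -0.001], [-0.002, 0.0, -1.0]]
contact_force: [1.2, -3.5, -1.0]
width: -0.003
local now [ 46.4 -46.  206.3] d cm [ 0.2  -0.04  0.13] wz 0.0 F [ 1.2 -3.5 -1. ] t 6.3 tilt [ 0.    -0.001 -1.   ] w -0.0030546340919973347
```

View pics/m4.png

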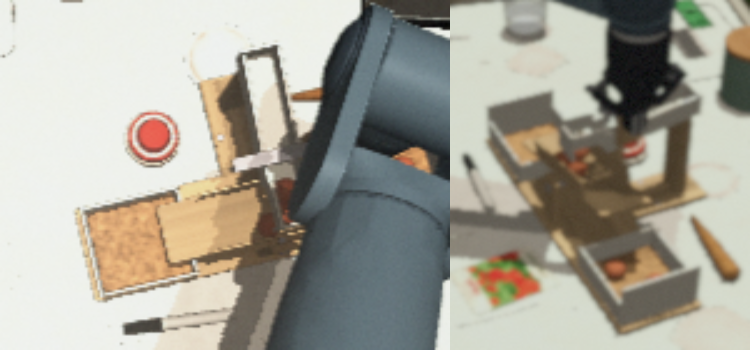

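```bash
python3 -m inch '[[0.1,0,0,0,0,0,1],[0.1,0,0,0,0,0,1],[0.2,0,0,0,0,0,1],[0.2,0,0,0,0,0,1]]'
python3 -c "
from h import *;from plant import monitor
plan(monitor.observe(),[46,-44,205])"
```

```text
t: 6.8
tcp_pos: [603.7, -127.0, 206.4]
ee_rot: [[-0.221, 0.975, 0.002], [0.975, 0.221, -0.005], [-0.005, 0.001, -1.0]]
contact_force: [3.1, -9.7, -2.5]
width: -0.003
local now [ 46.4 -45.9 206.4] d cm [ 0.19 -0.04  0.13] wz -0.0 F [ 3.1 -9.7 -2.5] t 6.8 tilt [ 0.002 -0.005 -1.   ] w -0.0033667286945690067
```

Force is rising with no motion, so the slide is at its end stop. Backing off.

```bash
python3 -m inch '[[-1,0,0,0,0,0,1],[-3,0,0,0,0,0,1],[-6,0,0,0,0,0,1],[-7,0,-4,0,0,0,1],[-9,0,-8,0,0,0,1],[-14,0,-8,0,0,0,1],[-19,0,-8,0,0,0,1],[-22,0,-8,0,0,0,1]]'
python3 -m inch '[[-5,0,0,0,0,0,1],[-10,0,0,0,0,0,1],[-10,0,0,0,0,0,1],[-10,0,0,0,0,0,1],[-10,0,0,0,0,0,1]]'
python3 - <<'E'
from h import *;from plant import monitor,optics
plan(monitor.observe(),[46,-44,205])
for n in("top","side"):
    im,d=optics.read_camera(n);p=optics.camera_params(n)
    np.savez(f"{n}1.npz",im=im,d=d,**{k:np.array(v) for k,v in p.items()})
    L=(cloud(np.load(f"{n}1.npz"))-O)@RS
    m=(abs(L[...,0]-46)<15)&(L[...,2]>205)&(L[...,2]<225)&(abs(L[...,1]+45)<40);print(n,"tab y",np.percentile(L[m][:,1],[3,50,97]).round(1))
    for y in(-105,-85,105):
        m=(abs(L[...,0])<25)&(abs(L[...,1]-y)<5)&(L[...,2]<180)&(L[...,2]>30)
        if m.any():print(n,y,m.sum(),np.percentile(L[m][:,2],[10,50,90]).round(1))
a=np.load("top1.npz")['im'][100:240,230:410,::-1];b=np.load("side1.npz")['im'][160:335,215:345,::-1]
cv2.imwrite("pics/m5.png",np.hstack([cv2.resize(a,(450,350)),cv2.resize(b,(300,350))]))
E
```

```text
t: 7.6
tcp_pos: [651.9, -343.3, 286.1]
ee_rot: [[-0.22, 0.976, 0.0], [0.976, 0.22, 0.0], [0.0, 0.0, -1.0]]
contact_force: [0.2, 0.1, -0.4]
width: 0.002
t: 8.1
tcp_pos: [674.2, -436.4, 286.3]
ee_rot: [[-0.222, 0.975, -0.0], [0.975, 0.222, 0.001], [0.001, 0.0, -1.0]]
contact_force: [-0.5, -0.0, 0.0]
width: -0.001
local now [  46.6 -363.2  286.3] d cm [ 3.191e+01 -3.000e-02  8.150e+00] wz 0.001 F [-0.5 -0.   0. ] t 8.1 tilt [-0.     0.001 -1.   ] w -0.0012737776951334422
top tab y [-33.1 -29.2 -26.8]
top -105 75 [125.2 128.2 131.3]
top -85 72 [120.1 123.3 125.7]
top 105 66 [69.4 71.7 74.2]
side tab y [-38.4 -35.3 -31.8]
side -105 70 [ 32.4 125.8 130.5]
side -85 36 [122.3 123.8 125.7]
side 105 16 [70.4 72.9 74.4]
```

View pics/m5.png

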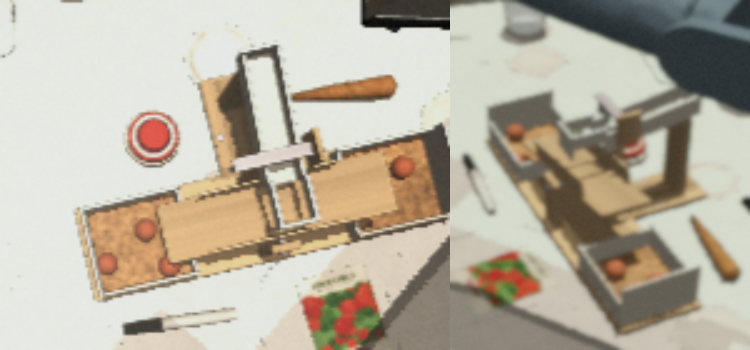

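```bash
python3 -m inch '[[0,0,0,0,0,0,1],[0,0,0,0,0,0,1],[0,0,0,0,0,0,1],[0,0,0,0,0,0,1],[0,0,0,0,0,0,1],[0,0,0,0,0,0,1],[0,0,0,0,0,0,1],[0,0,0,0,0,0,1]]'
python3 - <<'E'
from h import *;from plant import optics,env
im,d=optics.read_camera("top")
cv2.imwrite("pics/m6.png",cv2.resize(im[60:270,120:430,::-1],(775,525)))
E
```

```text
t: 9.0
tcp_pos: [674.3, -436.8, 286.3]
ee_rot: [[-0.222, 0.975, -0.0], [0.975, 0.222, -0.0], [-0.0, -0.0, -1.0]]
contact_force: [-0.2, -0.1, -0.3]
width: 0.002
```

View pics/m6.png

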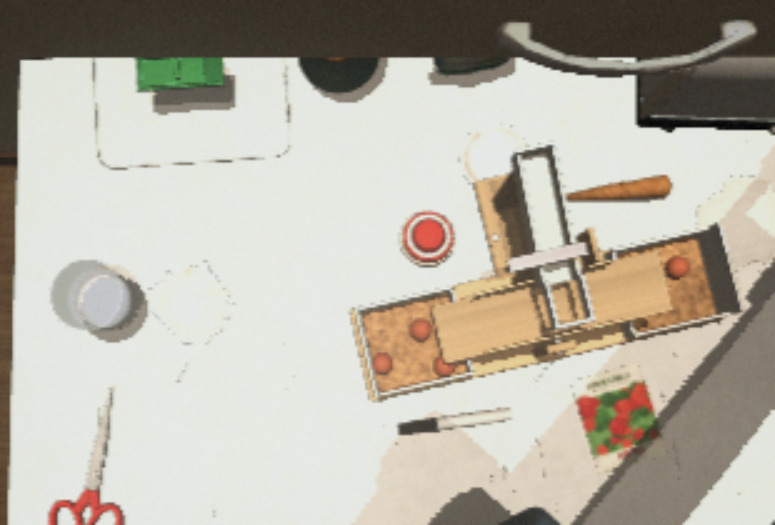

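The picture shows three balls at rest in the formerly empty tray, at (420,329), (382,363) and (445,367). The old balls are at (678,266) and partly hidden at (641,323). The gate is tipped over, the tab is in, and the bystanders are where they were.

```bash
python3 -c "
from plant import env;print(env.sign_off())"
```

```text
the job is handed in; nothing more can be done
None
```

The job is done and handed in at about 9 s of the 48 s allowed. I pressed the gate's raised end down with the shut fingertips until it rocked over. I then pushed the release tab to its end stop, backed off and moved clear.

**Gate:** by depth, the +y pad is at about 72 mm and the −y pad at about 128 mm. That matches the given heights for the gate fully over, and the +y reading was the same before and after the release.

**Release tab:** its outer face is at y ≈ −33 mm from the top camera, which is fully in. The side camera's spread put it a few mm further out (−38 to −32 mm), which I took as edge noise. At the stop, the force rose to about 10 N with no further motion.

**Balls:** all three waiting balls are at rest in the formerly empty tray, and the hopper is empty. One old ball is plainly in its own tray. The other is mostly hidden under the raised gate, and only its edge is visible where it was at the start.

**Surroundings:** the bystanders look unmoved in the last top picture, judged by eye and not measured. The sampled contact forces stayed at about 10 N or less.

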